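Sort out the canister lids

TASK

After the washing-up all four wooden lids were put back on the wrong storage canisters. Give every canister the lid that fits its shape, plug down in the mouth and the lid lying flat and fully home on the rim; the empty chopping board is there if you need a free spot for a lid on the way. Leave the canisters and the drinking glass standing where they are.

Things in the scene. Friction and masses are not known exactly. Their poses are not given: they have to be found in the camera images.
- lid_round: Wooden lid, round, 104 mm across, 130 g. Origin: centre of its underside, z up. From there: a round plug 89 mm across (bottom 4 mm smaller all round), z 0 to 10 mm; the plate, z 10 to 20; in the middle a round knob 26 mm across, z 20 to 48 (grip with the TCP 42 mm above the origin). At the start it lies on a wrong canister, origin at z = 90 mm.
- lid_square: Wooden lid, square with rounded corners, 96 x 96 mm, 130 g. Origin: centre of its underside, z up. From there: a square plug 82 x 82 mm (bottom 4 mm smaller all round), z 0 to 10 mm; the plate, z 10 to 20; in the middle a square knob 24 x 24 mm, z 20 to 48 (grip with the TCP 42 mm above the origin). At the start it lies on a wrong canister, origin at z = 90 mm.
- lid_oblong: Wooden lid, oblong, 126 x 70 mm (long side along x), 130 g. Origin: centre of its underside, z up. From there: an oblong plug 112 x 56 mm (bottom 4 mm smaller all round), z 0 to 10 mm; the plate, z 10 to 20; in the middle a bar grip 44 mm along x, 20 mm thick across y, z 20 to 48 (grip with the TCP 42 mm above the origin). At the start it lies on a wrong canister, origin at z = 90 mm.
- lid_long: Wooden lid, long and narrow, 160 x 50 mm (long side along x), 130 g. Origin: centre of its underside, z up. From there: a long plug 146 x 36 mm (bottom 4 mm smaller all round), z 0 to 10 mm; the plate, z 10 to 20; in the middle a bar grip 60 mm along x, 18 mm thick across y, z 20 to 48 (grip with the TCP 42 mm above the origin). At the start it lies on a wrong canister, origin at z = 90 mm.
- canister_round: Pale enamel canister with a thin dark rim, round, 104 mm across, 90 mm high, open mouth 96 mm across, loose, 1.6 kg. Origin: centre of its foot, z up. With its own lid home (about 3 mm play) the plug is in the mouth, the plate on the rim, the lid's origin 80 mm above this one. Fits at any yaw.
- canister_square: Pale enamel canister with a thin dark rim, square with rounded corners, 96 x 96 mm, 90 mm high, open mouth 88 x 88 mm, loose, 1.6 kg. Origin: centre of its foot, z up. With its own lid home (about 3 mm play) the plug is in the mouth, the plate on the rim, the lid's origin 80 mm above this one. Fits at any quarter turn.
- canister_oblong: Pale enamel canister with a thin dark rim, oblong, 126 x 70 mm (long side along x), 90 mm high, open mouth 118 x 62 mm, loose, 1.6 kg. Origin: centre of its foot, z up. With its own lid home (about 3 mm play) the plug is in the mouth, the plate on the rim, the lid's origin 80 mm above this one. Fits with the two x axes in line, either way round.
- canister_long: Pale enamel canister with a thin dark rim, long and narrow, 160 x 50 mm (long side along x), 90 mm high, open mouth 152 x 42 mm, loose, 1.6 kg. Origin: centre of its foot, z up. With its own lid home (about 3 mm play) the plug is in the mouth, the plate on the rim, the lid's origin 80 mm above this one. Fits with the two x axes in line, either way round.
- board: Wooden chopping board lying flat in front of the canisters, 140 mm along its x, 240 mm along its y, 16 mm thick, empty and fixed: room to lay down one lid, or two small ones, on the way. Origin: centre of its underside, z up.
- tumbler: Clear drinking glass, 81 mm across, 91 mm high, standing at the right front of the worktop, not part of the job. Origin: centre of its foot, z up.

How it is judged:
At the end, for the whole second after the job is handed in: each of the four lids sits in its own canister: origin 76.5 to 83.5 mm above the canister's origin (home is 80), within 8 mm of its axis, flat on the rim within 0.05 rad, at rest; the canisters stand upright within 0.05 rad (z of lid_round in the frame of canister_round between 0.0765 and 0.0835 m and horizontal distance between lid_round and canister_round below 0.008 m and angle between the z axis of lid_round and the z axis of canister_round, either way round below 0.05 rad and angle between each of canister_round, canister_square, canister_oblong, canister_long's own z axis and vertical below 0.05 rad and linear speed of each of lid_round, lid_square, lid_oblong, lid_long below 0.02 m/s and z of lid_square in the frame of canister_square between 0.0765 and 0.0835 m and horizontal distance between lid_square and canister_square below 0.008 m and angle between the z axis of lid_square and the z axis of canister_square, either way round below 0.05 rad and z of lid_oblong in the frame of canister_oblong between 0.0765 and 0.0835 m and horizontal distance between lid_oblong and canister_oblong below 0.008 m and angle between the z axis of lid_oblong and the z axis of canister_oblong, either way round below 0.05 rad and z of lid_long in the frame of canister_long between 0.0765 and 0.0835 m and horizontal distance between lid_long and canister_long below 0.008 m and angle between the z axis of lid_long and the z axis of canister_long, either way round below 0.05 rad); the robot touches nothing.
It fails at once if the round canister is pushed more than 40 mm from where it stood (distance of canister_round from where it was at the start of the episode above 0.04 m).
It fails at once if the square canister is pushed more than 40 mm from where it stood (distance of canister_square from where it was at the start of the episode above 0.04 m).
It fails at once if the oblong canister is pushed more than 40 mm from where it stood (distance of canister_oblong from where it was at the start of the episode above 0.04 m).
It fails at once if the long canister is pushed more than 40 mm from where it stood (distance of canister_long from where it was at the start of the episode above 0.04 m).
It fails at once if the drinking glass is pushed more than 30 mm away or knocked over (distance of tumbler from where it was at the start of the episode above 0.03 m or angle between tumbler's own z axis and vertical above 0.3 rad).
It also fails if it takes over 125 s, if anything falls off the work surface, if the arm or the gripper's body presses on something with over 40 N, if the wrist force passes 120 N, or if a joint passes its speed limit or range.

ROBOT

A 6-joint arm with a two-finger parallel gripper is mounted at the origin on a cart in front of the work surface, level with it; the furniture and walls round the work are solid. World frame = base frame: x ahead of the robot, y to its left, z up, the work surface at z = 0. Lengths are in m, angles in rad, forces in N, time in s.
With the tool pointing down it reaches from about 0.35 to 0.975 m from the base axis. Payload 17.4 kg.
Tool frame: the origin (TCP) lies between the finger pads, 19 mm behind the fingertips; this is the grasp point; z points along the fingers, y is the line along which they close (so a half turn about z gives the same grasp; the last joint's range is limited). The gripper opens to 85 mm and grips with 20 to 120 N. Pads are 22 mm wide; open, the fingers measure 114 mm over their backs; the gripper's body (76 mm by 85 mm) begins 54 mm behind the grasp point. The pads swing forward as they close: fully open they stand 13 mm farther back than shut.
Start: joints at [1.203, 0.116, 1.442, -0, 1.584, -0.038], TCP at [0.219, 0.639, 0.25] pointing down, gripper open.
Joint ranges: [-2.83, 2.83], [-0.83, 2.19], [0.07, 2.5], [-1.14, 4.28], [0.01, 3], [-2.97, 2.97]. Speed limits (rad/s): [1.89, 1.89, 2.22, 3.14, 3.14, 3.14].

INTERFACE

Orientations are given as a rotation vector (axis times angle).
In Python, from bench import bot gives the robot as it stands. The module is installed in compiled form; this text tells all that it offers.
- The arm moves only by the tool jog_arm, never from a script. Its argument "motion" is text: rows parted by semicolons, each of 7 numbers parted by spaces: the shift along the tool's x, y, z in units of 50 mm (1.0 is 50 mm), then the turn, a rotation vector about the tool's x, y, z in units of 5 degrees (1.0 is 5 degrees), then the closure, from 0 (fully open) to 1 (shut). A call has 1 to 12 rows; each row shifts and turns the commanded pose from where the row before left it, along the tool's axes as they then stand; what a row does not reach is not made up. A row lasts 1/10 s, in which the tool goes at most 50 mm and 8.59 degrees, less where a joint would pass 70% of its speed; a pose out of reach is approached as far as the arm can. A call is refused whole if a number of a shift passes 1 or a number of a turn 1, either way. A call with a gripper value outside its range is refused whole. The fingers move at their own pace and stop on an object; "grip_force" is the grip in N (left out, the last holds). Time passes only in rows, so rows that do not move let the fingers close. It gives the time, the measured TCP pose, the force, the opening and the grip force at its end, in the units of the state.
- bot.get_state(): the state, without advancing time (a new reading comes with each control period).
- bot.read_camera(name): name is "side" or "top"; returns the picture (400x640x3 uint8, red, green, blue); there is no depth.
- bot.calibration(name): a dict with "camera_matrix" (3x3 intrinsics, pixels), "pose" (4x4, takes a point from camera to world coordinates). Camera axes: x right, y down, z forward; pixel columns grow to the right and rows downward; lengths in m; the calibration is good to about 2 mm. A picture is of the moment at which its call begins. calibration takes no time and is no camera call.
- bot.hand_in(): hands the job in; it is judged then, once.
The state is a dict: "time": time; "joint_pos": joint angles; "joint_velocities": joint speeds; "joint_torque": joint torques, N m; "ee_pos": TCP position; "tool_rot": TCP orientation; "ft_force": force on the tool from outside, world axes, zero at the start; "ft_torque": the same for the moment, N m; "opening": opening from 0.0 (shut) to 1.0 (fully open); "grip_force": force on a finger pad.
Only numpy, scipy, OpenCV 4.12 (cv2) and the standard library are available. Lean on these libraries where they do the work, as an engineer would, in place of code of your own. Each camera call takes 0.05 s, during which the arm holds its last target. There are 200 camera calls.

## Working session

There is one attempt and no reset: what is moved stays moved. The work goes in short steps, Python scripts to look and compute and a tool call to move; the robot and the scene stay as the last step left them, time stands still between calls to the robot, and variables do not carry over. Pictures are saved under pics/ and viewed, at most 14 in all, crops included, and the job is handed in when it is done.

Besides the shell and the picture viewer there is one more tool, called after "Emit:" in YAML: its name, and indented under it one key for each argument. jog_arm: Moves the arm, as the interface text tells. Its arguments: {"type":"object","properties":{"motion":{"type":"string"},"grip_force":{"type":"number"}},"required":["motion"]}

```bash
mkdir -p pics
python3 - <<'E'
from bench import bot
import cv2,numpy as np
np.set_printoptions(precision=4,suppress=True)
for n in("top","side"):
    cv2.imwrite(f"pics/{n}0.png",bot.read_camera(n)[:,:,::-1]); c=bot.calibration(n); print(n,c)
s=bot.get_state();print(s)
E
```

```text
top {'camera_matrix': array([[425.3621,   0.    , 320.2757],
       [  0.    , 425.3621, 198.2883],
       [  0.    ,   0.    ,   1.    ]]), 'pose': array([[-0.0048, -0.9942,  0.1078,  0.4285],
       [-1.    ,  0.005 ,  0.0015, -0.0011],
       [-0.002 , -0.1078, -0.9942,  0.973 ],
       [ 0.    ,  0.    ,  0.    ,  1.    ]])}
side {'camera_matrix': array([[474.5392,   0.    , 319.2228],
       [  0.    , 474.5392, 203.7456],
       [  0.    ,   0.    ,   1.    ]]), 'pose': array([[ 0.967 , -0.1299,  0.2193,  0.3141],
       [-0.2539, -0.5666,  0.7839, -0.8393],
       [ 0.0224, -0.8137, -0.5809,  0.7035],
       [ 0.    ,  0.    ,  0.    ,  1.    ]])}
{'time': 0.1, 'joint_pos': array([ 1.2032,  0.1164,  1.4422,  0.    ,  1.584 , -0.0378]), 'joint_velocities': array([-0.0015, -0.0019, -0.0009, -0.0005, -0.001 ,  0.0009]), 'joint_torque': array([  0.0024, -73.368 , -63.3787,   0.0001,   0.0052,  -0.    ]), 'ee_pos': array([0.2185, 0.6385, 0.2493]), 'tool_rot': array([-0.5156, -3.0988,  0.0016]), 'ft_force': array([ 0.2833,  0.5535, -0.1812]), 'ft_torque': array([0.0156, 0.0079, 0.0449]), 'grip_force': 0.0, 'opening': 0.997740317183826}
```

View pics/top0.png

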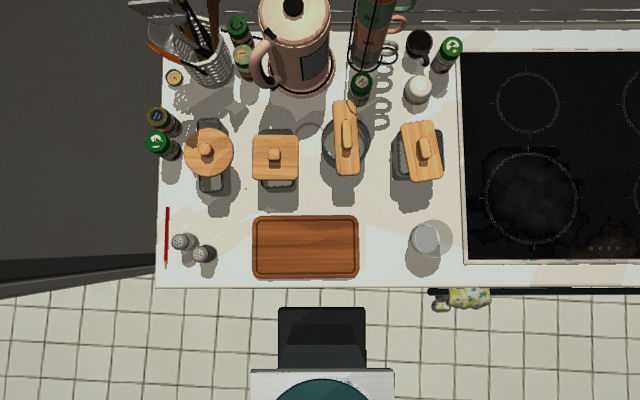

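View pics/side0.png

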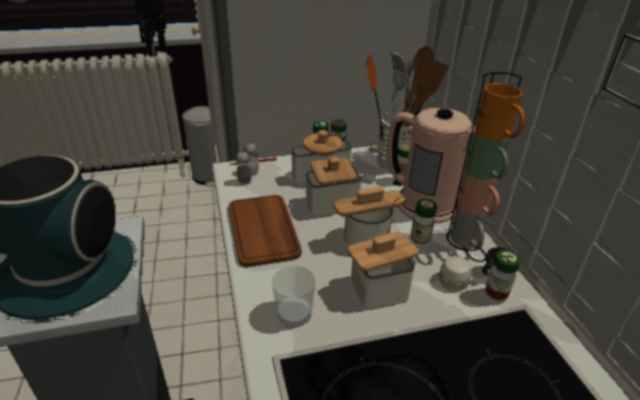

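Run:
```python
import cv2
a=cv2.imread("pics/top0.png")
for n,x0 in(("L",180),("R",310)):
    c=a[90:220,x0:x0+140]; c=cv2.resize(c,None,fx=5,fy=4.6*5/4.6,interpolation=cv2.INTER_CUBIC)
    c=c[:600]
    for k in range(0,140,20):
        cv2.putText(c,str(x0+k),(k*5,10),0,.4,(0,0,255),1); cv2.line(c,(k*5,0),(k*5,600),(0,0,255),1) 
    for k in range(0,120,20):
        cv2.putText(c,str(90+k),(0,k*5+10),0,.4,(255,0,0),1); cv2.line(c,(0,k*5),(700,k*5),(255,0,0),1)
    cv2.imwrite(f"pics/c{n}.png",c)
```

```text
(no output)
```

View pics/cL.png

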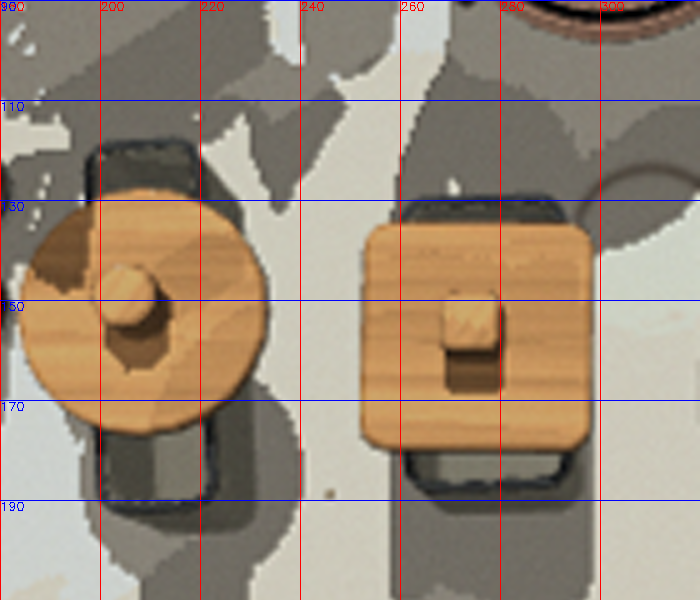

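View pics/cR.png

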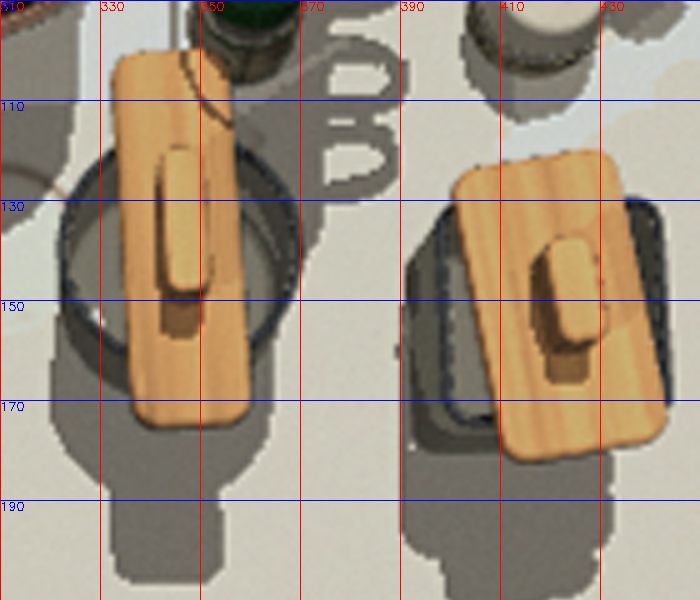

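```bash
cat > h.py <<'E'
from bench import bot
import numpy as np, cv2
from scipy.optimize import least_squares
from scipy.spatial.transform import Rotation as R
np.set_printoptions(precision=4,suppress=True)
def p2w(px,z,cam="top"):
    c=bot.calibration(cam); P=c["pose"]
    d=(P[:3,:3]@np.linalg.inv(c["camera_matrix"])@np.c_[np.array(px,float),np.ones(len(px))].T).T
    return P[:3,3]+d*((z-P[2,3])/d[:,2])[:,None]
def fit(px,z,L,W,r):
    """pose x,y,yaw of rounded rectangle LxW from clicked outline pixels"""
    w=p2w(px,z)[:,:2]
    def f(p):
        c,s=np.cos(p[2]),np.sin(p[2]); q=np.abs((w-p[:2])@np.array([[c,-s],[s,c]]))-[L/2-r,W/2-r]
        return np.linalg.norm(np.maximum(q,0),axis=1)+np.minimum(q.max(1),0)-r
    s=least_squares(f,[*w.mean(0),0.02],loss="soft_l1",f_scale=.002); return s.x,np.abs(s.fun).max()
def go(x,y,z,yaw):
    """units still to go: turn first, then shift in the turned tool frame"""
    s=bot.get_state(); M=R.from_rotvec(s["tool_rot"]).as_matrix()
    cur=np.arctan2(-M[0,1],M[1,1]); d=(yaw-cur+np.pi/2)%np.pi-np.pi/2
    G=R.from_euler("z",d).as_matrix()@M
    print("pos",s["ee_pos"],"tooly yaw",cur,"z",M[:,2],"turn z units",-np.degrees(d)/5,"shift units",G.T@(np.array([x,y,z])-s["ee_pos"])/.05)
    return M
E
python3 - <<'E'
from h import *
print("lid_round",fit([(184,152),(233.7,152),(208.5,127.5),(226,134.5),(191,134.5),(191,169.5),(226,169.5),(208.5,176)],.110,.104,.104,.052), "knob",p2w([(205,149)],.138))
print("can_long",fit([(197,121),(197,128),(208,118),(219.5,121),(199.5,178),(200,188),(211,191),(223,186),(222,176)],.090,.160,.050,.01))
print("lid_sq",fit([(252.3,140),(252.3,172),(260,134.5),(290,134.5),(298.3,142),(298.3,172),(290,179.5),(262,179)],.110,.096,.096,.012),p2w([(274,153.5)],.138))
print("can_obl",fit([(261,132),(268,129),(285,129),(293,132),(261.5,182),(268,187),(285,187),(295,182)],.090,.126,.070,.012))
print("lid_long",fit([(333,105),(334.5,130),(336.5,165),(342,100.5),(350,100),(355,105),(358,135),(360,168),(342,175),(352,174.5)],.110,.160,.050,.01),p2w([(346.5,134)],.138))
print("can_round",fit([(321.5,140),(322.5,150),(324,131),(333,120),(370,142),(367,128),(362,121),(366,158)],.090,.104,.104,.052))
print("lid_obl",fit([(401,130),(405,145),(409,172),(412,122.5),(425,120.5),(434,125),(438,145),(443,170),(418,182),(433,179.5)],.110,.126,.070,.012),p2w([(425,147)],.138))
print("can_sq",fit([(398,140),(399,155),(400,168),(405,174),(443.5,140),(444,165),(438,129.5)],.090,.096,.096,.012))
print("board",p2w([(252,246),(359,246),(305,217),(305,278)],.016)); print("tumbler",p2w([(428,238)],.091))
M=go(.6,.0,.3,0);print(M)
E
```

```text
lid_round (array([ 0.62  ,  0.2303, -3.2875]), np.float64(0.0016181647791269696)) knob [[0.6194 0.2303 0.138 ]]
can_long (array([0.6191, 0.2332, 0.0715]), np.float64(0.0016689859889972326))
lid_sq (array([ 0.6087,  0.0926, -0.0007]), np.float64(0.0017730022511233574)) [[0.6095 0.0922 0.138 ]]
can_obl (array([0.6107, 0.09  , 0.0315]), np.float64(0.0014842920163771513))
lid_long (array([ 0.6493, -0.0545,  0.0498]), np.float64(0.0028090784104996894)) [[ 0.6485 -0.0531  0.138 ]]
can_round (array([ 0.6469, -0.0552, -0.0727]), np.float64(0.003999540253411482))
lid_obl (array([ 0.6195, -0.2107,  0.1558]), np.float64(0.0022098577909444098)) [[ 0.6211 -0.2097  0.138 ]]
can_sq (array([ 0.6223, -0.2137,  0.0058]), np.float64(0.0018426119176861329))
board [[ 0.4257  0.1536  0.016 ]
 [ 0.4245 -0.0857  0.016 ]
 [ 0.49    0.035   0.016 ]
 [ 0.3546  0.0351  0.016 ]]
tumbler [[ 0.4406 -0.2217  0.091 ]]
pos [0.2185 0.6385 0.2493] tooly yaw -0.32975522527207674 z [-0.0004 -0.001  -1.    ] turn z units -3.7787165360951405 shift units [ -7.6293 -12.7706  -1.0002]
[[-0.9461  0.3238 -0.0004]
 [ 0.3238  0.9461 -0.001 ]
 [ 0.0001 -0.0011 -1.    ]]
```

Emit:
jog_arm:
  motion: "0 0 0 0 0 -0.95 0;0 0 0 0 0 -0.95 0;0 0 0 0 0 -0.95 0;0 0 0 0 0 -0.93 0;0 -0.8 0 0 0 0 0;0 -0.8 0 0 0 0 0;0 -0.8 0 0 0 0 0;0 -0.8 0 0 0 0 0;0 -0.8 0 0 0 0 0;0 -0.8 0 0 0 0 0;0 -0.8 0 0 0 0 0;0 -0.8 0 0 0 0 0"

```text
time: 1.3
ee_pos: [0.2182, 0.3171, 0.2496]
tool_rot: [0.001, -3.141, 0.0]
ft_force: [-0.1, -0.1, -0.2]
opening: 1.004
grip_force: 0.0
```

```bash
python3 -c "
from h import *
go(.62,.231,.25,0)"
```

```text
pos [0.2182 0.3171 0.2496] tooly yaw 0.0005703413684914539 z [-0.0001 -0.0003 -1.    ] turn z units 0.0065356306592549655 shift units [-8.0355 -1.7217 -0.0089]
```

Emit:
jog_arm:
  motion: "-0.4 -0.86 0 0 0 0 0;-0.64 -0.86 0 0 0 0 0;-0.8 0 0 0 0 0 0;-0.8 0 0 0 0 0 0;-0.8 0 0 0 0 0 0;-0.8 0 0 0 0 0 0;-0.8 0 0 0 0 0 0;-0.8 0 0 0 0 0 0;-0.8 0 0 0 0 0 0;-0.8 0 0 0 0 0 0;-0.6 0 0 0 0 0 0;0 0 0 0 0 0 0"

```text
time: 2.5
ee_pos: [0.6197, 0.2369, 0.2481]
tool_rot: [-0.002, -3.14, 0.001]
ft_force: [1.3, -0.1, -0.5]
opening: 1.0
grip_force: 0.0
```

Emit:
jog_arm:
  motion: "0 -0.12 0.6 0 0 0 0;0 0 0.6 0 0 0 0;0 0 0.6 0 0 0 0;0 0 0.5 0 0 0 0;0 0 0 0 0 0 1;0 0 0 0 0 0 1;0 0 0 0 0 0 1;0 0 0 0 0 0 1;0 0 0 0 0 0 1;0 0 0 0 0 0 1;0 0 0 0 0 0 1;0 0 0 0 0 0 1"
  grip_force: 40

```text
time: 3.7
ee_pos: [0.6177, 0.2317, 0.1369]
tool_rot: [-0.0, 3.139, 0.001]
ft_force: [-1.3, -0.0, 7.0]
opening: 0.29
grip_force: 39.0
```

Emit:
jog_arm:
  motion: "0 0 -0.5 0 0 0 1;0 0 -0.6 0 0 0 1;0 0 -0.6 0 0 0 1;0.55 -0.58 0 0 0 0 1;0.55 -0.58 0 0 0 0 1;0.55 -0.58 0 0 0 0 1;0.55 -0.58 0 0 0 0 1;0.55 -0.58 0 0 0 0 1;0.55 -0.58 0 0 0 0 1;0.57 -0.55 0 0 0 0 1;0 0 0 0 0 0 1;0 0 0 0 0 0 1"

```text
time: 4.9
ee_pos: [0.4237, 0.0296, 0.221]
tool_rot: [0.002, 3.139, 0.0]
ft_force: [0.2, 0.7, -1.7]
opening: 0.284
grip_force: 39.8
```

Emit:
jog_arm:
  motion: "0 0 0.8 0 0 0 1;0 0 0.8 0 0 0 1;0 0 0.8 0 0 0 1;0 0 0.5 0 0 0 1;0 0 0.2 0 0 0 1;0 0 0 0 0 0 1;0 0 0 0 0 0 0;0 0 0 0 0 0 0;0 0 0 0 0 0 0;0 0 0 0 0 0 0;0 0 0 0 0 0 0;0 0 0 0 0 0 0"

```text
time: 6.1
ee_pos: [0.4238, 0.0299, 0.0651]
tool_rot: [-0.0, 3.141, -0.0]
ft_force: [-0.1, -0.1, 0.2]
opening: 1.004
grip_force: 0.0
```

Emit:
jog_arm:
  motion: "0 0 -0.6 0 0 0 0;0 0 -0.9 0 0 0 0;0 0 -0.9 0 0 0 0;0 0 -0.9 0 0 0 0;-0.6 -0.2 0 0 0 0 0;-0.6 -0.2 0 0 0 0 0;-0.6 -0.2 0 0 0 -0.6 0;-0.6 -0.2 0 0 0 0 0;-0.6 -0.2 0 0 0 0 0;-0.6 -0.2 0 0 0 0 0;-0.6 -0.2 0 0 0 0 0;0 0 0 0 0 0 0"

```text
time: 7.3
ee_pos: [0.6379, -0.0347, 0.2286]
tool_rot: [0.081, -3.139, -0.0]
ft_force: [-0.2, 0.9, -0.3]
opening: 1.003
grip_force: 0.0
```

```bash
python3 -c "
from h import *
go(.649,-.0538,.1365,.05)"
```

```text
pos [ 0.6379 -0.0347  0.2286] tooly yaw 0.05168339025610064 z [-0.0015 -0.     -1.    ] turn z units 0.01929023138960278 shift units [-0.2054 -0.3936  1.8416]
```

Emit:
jog_arm:
  motion: "-0.2 -0.4 0 0 0 0 0;0 0 0.5 0 0 0 0;0 0 0.6 0 0 0 0;0 0 0.5 0 0 0 0;0 0 0.24 0 0 0 0;0 0 0 0 0 0 1;0 0 0 0 0 0 1;0 0 0 0 0 0 1;0 0 0 0 0 0 1;0 0 0 0 0 0 1;0 0 0 0 0 0 1;0 0 0 0 0 0 1"

```text
time: 8.5
ee_pos: [0.6471, -0.0533, 0.139]
tool_rot: [-0.082, 3.139, -0.0]
ft_force: [-1.4, 0.7, 5.8]
opening: 0.198
grip_force: 42.8
```

Emit:
jog_arm:
  motion: "0 0 -0.5 0 0 0 1;0.1 0 -0.6 0 0 0 1;0.3 0 -0.6 0 0 0 1;0.5 0 -0.2 0 0 0 1;0.5 0.4 0 0 0 0 1;0.5 0.5 0 0 0 0 1;0.5 0.5 0 0 0 0 1;0.3 0.5 0 0 0 0 1;0 0.5 0 0 0 0 1;0 0.4 0 0 0 0 1;0 0 0 0 0 0 1;0 0 0 0 0 0 1"

```text
time: 9.7
ee_pos: [0.5045, 0.0796, 0.233]
tool_rot: [-0.084, 3.14, -0.0]
ft_force: [1.2, -0.4, -1.5]
opening: 0.2
grip_force: 41.9
```

```bash
cat > shot.py <<'E'
from h import *
import sys
def shot(name,x0,y0,w,h,f,cam="top"):
    a=bot.read_camera(cam)[:,:,::-1]; c=cv2.resize(a[y0:y0+h,x0:x0+w],None,fx=f,fy=f,interpolation=cv2.INTER_CUBIC)
    for k in range(0,w,20): cv2.putText(c,str(x0+k),(k*f,10),0,.4,(0,0,255),1); cv2.line(c,(k*f,0),(k*f,h*f),(0,0,255),1)
    for k in range(0,h,20): cv2.putText(c,str(y0+k),(0,k*f+10),0,.4,(255,0,0),1); cv2.line(c,(0,k*f),(w*f,k*f),(255,0,0),1)
    cv2.imwrite(f"pics/{name}.png",c)
E
python3 -c "
from shot import *
shot('s1',180,90,200,140,4)
go(.619,.2332,.23,.0715)"
```

```text
pos [0.5046 0.0792 0.233 ] tooly yaw 0.05262845501947328 z [-0.0001 -0.0003 -1.    ] turn z units -0.21625197605509566 shift units [-2.5021  2.9085  0.0581]
```

View pics/s1.png

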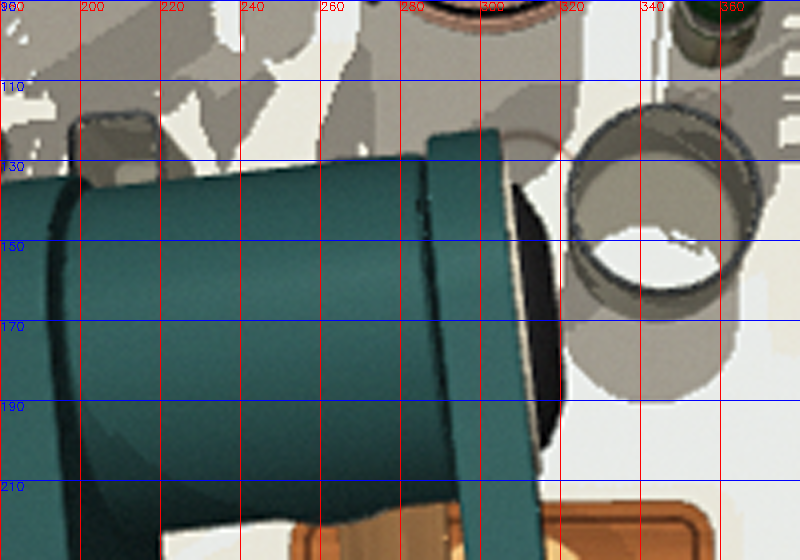

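Emit:
jog_arm:
  motion: "0.3 -0.6 0 0 0 0 1;0.3 -0.8 0 0 0 0 1;0.3 -0.8 0 0 0 0 1;0 -0.8 0 0 0 0 1;0 -0.8 0 0 0 0 1;0 -0.8 0 0 0 0 1;0 -0.6 0 0 0 0 1;0 0 0 0 0 0 1"

```text
time: 10.55
ee_pos: [0.4727, -0.1862, 0.2326]
tool_rot: [0.076, -3.14, 0.001]
ft_force: [0.7, 0.4, -1.5]
opening: 0.198
grip_force: 41.9
```

```bash
python3 -c "
from shot import *
print('can_round',fit([(321.5,140),(370.2,140),(345.5,115.8),(345,164),(328,123.5),(363,123.5),(329,158),(362,157.5)],.090,.104,.104,.052))
shot('s2',180,105,150,100,5)
go(.619,.2332,.23,.0715)"
```

```text
can_round (array([ 0.6485, -0.054 ,  7.1732]), np.float64(0.0009030540055084968))
pos [ 0.4728 -0.1846  0.2327] tooly yaw 0.04879054031217293 z [-0.0008  0.0002 -1.    ] turn z units -0.2602312390269935 shift units [-3.5139  8.1259  0.052 ]
```

View pics/s2.png

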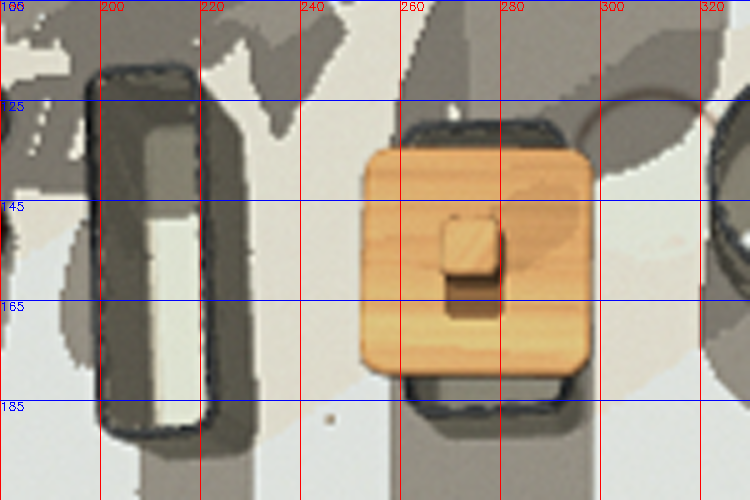

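```bash
python3 -c "
from shot import *
p=[(196.8,125),(197.6,145),(198.7,165),(199.4,185),(220.3,125),(221.2,145),(222,165),(222.7,185),(208,117.6),(203,118),(206,192.3),(213,192.3)]
f=fit(p,.090,.16,.05,.01);print(f)
x,y,a=f[0]; go(x-.0018,y,.23,a)"
```

```text
(array([0.6184, 0.2332, 0.0641]), np.float64(0.0008179326480407065))
pos [ 0.4728 -0.1846  0.2327] tooly yaw 0.04879054031217293 z [-0.0008  0.0002 -1.    ] turn z units -0.17500804204410897 shift units [-3.4054  8.1542  0.0521]
```

Emit:
jog_arm:
  motion: "0 0.5 0 0 0 -0.17 1;0 0.8 0 0 0 0 1;0 0.8 0 0 0 0 1;0 0.8 0 0 0 0 1;0 0.8 0 0 0 0 1;0 0.8 0 0 0 0 1;-0.5 0.8 0 0 0 0 1;-0.6 0.8 0 0 0 0 1;-0.7 0.8 0 0 0 0 1;-0.7 0.8 0 0 0 0 1;-0.7 0.4 0 0 0 0 1;-0.2 0.05 0 0 0 0 1"

```text
time: 11.8
ee_pos: [0.6134, 0.2334, 0.2317]
tool_rot: [0.109, -3.138, 0.0]
ft_force: [-0.3, 0.8, -1.3]
opening: 0.197
grip_force: 41.9
```

Emit:
jog_arm:
  motion: "0 0 0 0 0 0 1;0 0 0 0 0 0 1"

```text
time: 12.0
ee_pos: [0.6114, 0.2301, 0.233]
tool_rot: [0.105, -3.139, 0.0]
ft_force: [-0.9, -0.5, -0.4]
opening: 0.201
grip_force: 41.9
```

```bash
python3 -c "
from shot import *
go(.6166,.2332,.139,.0641)"
```

```text
pos [0.6114 0.2301 0.233 ] tooly yaw 0.06705061534219432 z [-0.0005 -0.0002 -1.    ] turn z units 0.03381156121485672 shift units [-0.1097  0.055   1.8791]
```

Emit:
jog_arm:
  motion: "-0.11 0.06 0.5 0 0 0 1;0 0 0.6 0 0 0 1;0 0 0.5 0 0 0 1;0 0 0.2 0 0 0 1;0 0 0.1 0 0 0 1;0 0 0.05 0 0 0 1;0 0 0.05 0 0 0 1;0 0 0.04 0 0 0 1;0 0 0 0 0 0 1"

```text
time: 12.9
ee_pos: [0.6174, 0.2339, 0.1314]
tool_rot: [-0.106, 3.139, 0.0]
ft_force: [0.3, -0.4, -1.2]
opening: 0.199
grip_force: 42.0
```

```bash
python3 -c "
from shot import *
go(.6166,.2332,.129,.0641)"
```

```text
pos [0.6174 0.2339 0.1314] tooly yaw 0.06724693762698515 z [ 0.0004  0.0001 -1.    ] turn z units 0.03606124888343142 shift units [ 0.0177 -0.0138  0.0471]
```

No contact force, the plug is in the mouth. Press slightly, release, rise.

Emit:
jog_arm:
  motion: "0 0 0.04 0 0 0 1;0 0 0.03 0 0 0 1;0 0 0 0 0 0 1;0 0 0 0 0 0 0;0 0 0 0 0 0 0;0 0 0 0 0 0 0;0 0 0 0 0 0 0;0 0 0 0 0 0 0;0 0 -0.6 0 0 0 0;0 0 -0.8 0 0 0 0;0 0 -0.6 0 0 0 0;0 0 0 0 0 0 0"

```text
time: 14.1
ee_pos: [0.6185, 0.2343, 0.2328]
tool_rot: [-0.105, 3.133, 0.003]
ft_force: [0.4, 0.2, -0.3]
opening: 0.999
grip_force: 0.0
```

```bash
python3 -c "
from shot import *
go(.4237,.0299,.22,0)"
```

```text
pos [0.6185 0.2343 0.2328] tooly yaw 0.06727597693784476 z [ 0.0063  0.0021 -1.    ] turn z units 0.7709259082315936 shift units [ 3.8972 -4.0891  0.2232]
```

Emit:
jog_arm:
  motion: "0.3 -0.3 0 0 0 0.77 0;0.55 -0.55 0 0 0 0 0;0.6 -0.63 0 0 0 0 0;0.6 -0.65 0 0 0 0 0;0.6 -0.65 0 0 0 0 0;0.6 -0.65 0 0 0 0 0;0.6 -0.65 0 0 0 0 0;0 0 0 0 0 0 0;0 0 0 0 0 0 0"

```text
time: 15.0
ee_pos: [0.4257, 0.0285, 0.2274]
tool_rot: [0.002, 3.141, 0.0]
ft_force: [-0.2, 0.5, 0.2]
opening: 1.0
grip_force: 0.0
```

```bash
python3 -c "
from shot import *
go(.4237,.0299,.066,0)"
```

```text
pos [0.4257 0.0285 0.2274] tooly yaw -0.0015202760610605781 z [ 0.0009  0.0001 -1.    ] turn z units -0.01742108039870958 shift units [0.0426 0.0273 3.2289]
```

Emit:
jog_arm:
  motion: "0.04 0.03 0.6 0 0 0 0;0 0 0.9 0 0 0 0;0 0 0.9 0 0 0 0;0 0 0.6 0 0 0 0;0 0 0.22 0 0 0 0;0 0 0 0 0 0 1;0 0 0 0 0 0 1;0 0 0 0 0 0 1;0 0 0 0 0 0 1;0 0 0 0 0 0 1;0 0 0 0 0 0 1;0 0 0 0 0 0 1"

```text
time: 16.2
ee_pos: [0.4246, 0.0305, 0.068]
tool_rot: [-0.0, 3.139, 0.0]
ft_force: [-1.6, 0.8, 7.4]
opening: 0.286
grip_force: 38.9
```

Emit:
jog_arm:
  motion: "0 0 -0.5 0 0 0 1;0 0 -0.9 0 0 0 1;0 0 -0.9 0 0 0 1;0 0 -0.9 0 0 0 1;-0.5 -0.2 0 0 0 0 1;-0.6 -0.25 0 0 0 0 1;-0.6 -0.25 0 0 0 0 1;-0.6 -0.25 0 0 0 0 1;-0.6 -0.25 0 0 0 0 1;-0.6 -0.25 0 0 0 0 1;-0.6 -0.2 0 0 0 0 1;0 0 0 0 0 0 1"

```text
time: 17.4
ee_pos: [0.6311, -0.0532, 0.2258]
tool_rot: [-0.001, -3.141, 0.0]
ft_force: [0.1, -0.3, -2.3]
opening: 0.281
grip_force: 39.7
```

```bash
python3 -c "
from shot import *
go(.6485,-.054,.139,0)"
```

```text
pos [ 0.6311 -0.0532  0.2258] tooly yaw -0.0009439131214645876 z [-0.0006 -0.0001 -1.    ] turn z units -0.010816447617387964 shift units [-0.349  -0.0157  1.736 ]
```

Emit:
jog_arm:
  motion: "-0.32 -0.01 0.3 0 0 0 1;0 0 0.5 0 0 0 1;0 0 0.5 0 0 0 1;0 0 0.25 0 0 0 1;0 0 0.1 0 0 0 1;0 0 0.05 0 0 0 1;0 0 0.05 0 0 0 1;0 0 0.05 0 0 0 1;0 0 0.05 0 0 0 1;0 0 0 0 0 0 1;0 0 0 0 0 0 1"

```text
time: 18.5
ee_pos: [0.6449, -0.0526, 0.1341]
tool_rot: [-0.0, 3.141, -0.0]
ft_force: [0.1, -0.6, -2.3]
opening: 0.282
grip_force: 39.7
```

Emit:
jog_arm:
  motion: "0 0 0.04 0 0 0 1;0 0 0.04 0 0 0 1;0 0 0 0 0 0 1"

```text
time: 18.8
ee_pos: [0.6452, -0.0526, 0.1319]
tool_rot: [-0.0, 3.14, -0.0]
ft_force: [-7.1, 1.2, 15.2]
opening: 0.283
grip_force: 41.2
```

Emit:
jog_arm:
  motion: "0 0 0 0 0 0 0;0 0 0 0 0 0 0;0 0 0 0 0 0 0;0 0 0 0 0 0 0;0 0 0 0 0 0 0;0 0 -0.5 0 0 0 0;0 0 -0.8 0 0 0 0;0 0 -0.7 0 0 0 0;0.5 0.3 0 0 0 0 0;0.6 0.4 0 0 0 0 0;0.6 0.4 0 0 0 0 0;0 0 0 0 0 0 0"

```text
time: 20.0
ee_pos: [0.5577, 0.0041, 0.2306]
tool_rot: [-0.002, 3.141, 0.001]
ft_force: [-0.5, -0.1, 0.8]
opening: 1.001
grip_force: 0.0
```

```bash
python3 -c "
from shot import *
shot('s3',230,60,200,140,4,'side')
go(.609,.0925,.140,0)"
```

```text
pos [0.5591 0.0033 0.2306] tooly yaw 0.0013578313786239797 z [ 0.0013  0.     -1.    ] turn z units 0.015559601457117028 shift units [-0.9964  1.7849  1.8139]
```

View pics/s3.png

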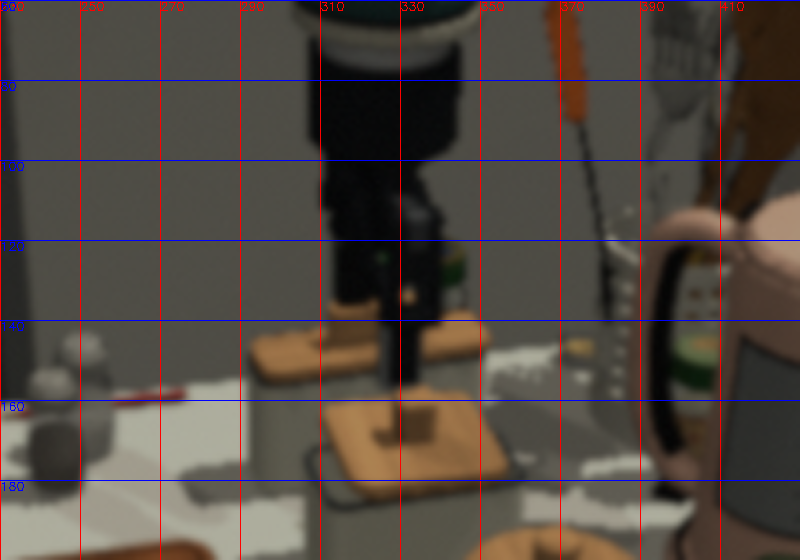

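Emit:
jog_arm:
  motion: "-0.5 0.8 0 0 0 0 0;-0.5 0.8 0 0 0 0 0;0 0.18 0 0 0 0 0;0 0 0.5 0 0 0 0;0 0 0.7 0 0 0 0;0 0 0.6 0 0 0 0;0 0 0 0 0 0 0;0 0 0 0 0 0 1;0 0 0 0 0 0 1;0 0 0 0 0 0 1;0 0 0 0 0 0 1;0 0 0 0 0 0 1"

```text
time: 21.25
ee_pos: [0.6103, 0.0915, 0.1413]
tool_rot: [-0.0, 3.14, 0.0]
ft_force: [-0.7, 0.1, 6.6]
opening: 0.271
grip_force: 39.9
```

Emit:
jog_arm:
  motion: "0 0 0 0 0 0 1;0 0 0 0 0 0 1"

```text
time: 21.45
ee_pos: [0.6103, 0.0915, 0.1413]
tool_rot: [-0.0, 3.14, 0.0]
ft_force: [-0.8, -0.1, 5.6]
opening: 0.271
grip_force: 39.9
```

Emit:
jog_arm:
  motion: "0 0 -0.5 0 0 0 1;0 0 -0.6 0 0 0 1;0.2 0 -0.5 0 0 0 1;0.55 -0.2 0 0 0 0 1;0.6 -0.2 0 0 0 0 1;0.6 -0.2 0 0 0 0 1;0.6 -0.2 0 0 0 0 1;0.6 -0.2 0 0 0 0 1;0.57 -0.23 0.6 0 0 0 1;0 0 0.8 0 0 0 1;0 0 0.8 0 0 0 1;0 0 0.6 0 0 0 1"

```text
time: 22.65
ee_pos: [0.4231, 0.0298, 0.0782]
tool_rot: [-0.0, -3.141, 0.0]
ft_force: [-0.4, -0.6, -2.0]
opening: 0.268
grip_force: 39.6
```

```bash
python3 -c "
from shot import *
go(.424,.03,.068,0)"
```

```text
pos [0.4231 0.0298 0.0782] tooly yaw -0.00010456592518531678 z [-0.0002 -0.     -1.    ] turn z units -0.001198237238799254 shift units [-0.0176  0.0032  0.2047]
```

Emit:
jog_arm:
  motion: "0 0 0.1 0 0 0 1;0 0 0.05 0 0 0 1;0 0 0.03 0 0 0 1;0 0 0 0 0 0 0;0 0 0 0 0 0 0;0 0 0 0 0 0 0;0 0 0 0 0 0 0;0 0 0 0 0 0 0;0 0 -0.5 0 0 0 0;0 0 -0.9 0 0 0 0;0 0 -0.9 0 0 0 0;0 0 -0.9 0 0 0 0"

```text
time: 23.85
ee_pos: [0.4235, 0.03, 0.2328]
tool_rot: [0.0, -3.142, 0.0]
ft_force: [0.8, -0.2, 0.8]
opening: 0.997
grip_force: 0.0
```

Emit:
jog_arm:
  motion: "-0.4 -0.5 0 0 0 0 0;-0.5 -0.6 0 0 0 0 0;-0.5 -0.6 0 0 0 0 0;-0.5 -0.6 0 0 0 0 0;-0.5 -0.6 0 0 0 0 0;-0.5 -0.6 0 0 0 0 0;-0.5 -0.6 0 0 0 0 0;-0.4 -0.5 0 0 0 -0.9 0;-0.1 -0.1 0 0 0 -0.88 0;0 0 0 0 0 0 0"

```text
time: 24.85
ee_pos: [0.6197, -0.2055, 0.2301]
tool_rot: [0.244, -3.131, -0.001]
ft_force: [-0.4, -0.1, 0.6]
opening: 1.0
grip_force: 0.0
```

```bash
python3 -c "
from shot import *
shot('s4',200,90,150,115,5)
go(.6203,-.2104,.140,.156)"
```

```text
pos [ 0.6193 -0.2048  0.2304] tooly yaw 0.15341855088142414 z [-0.0009  0.0004 -1.    ] turn z units -0.029581227904432284 shift units [-0.0042 -0.1149  1.8089]
```

View pics/s4.png

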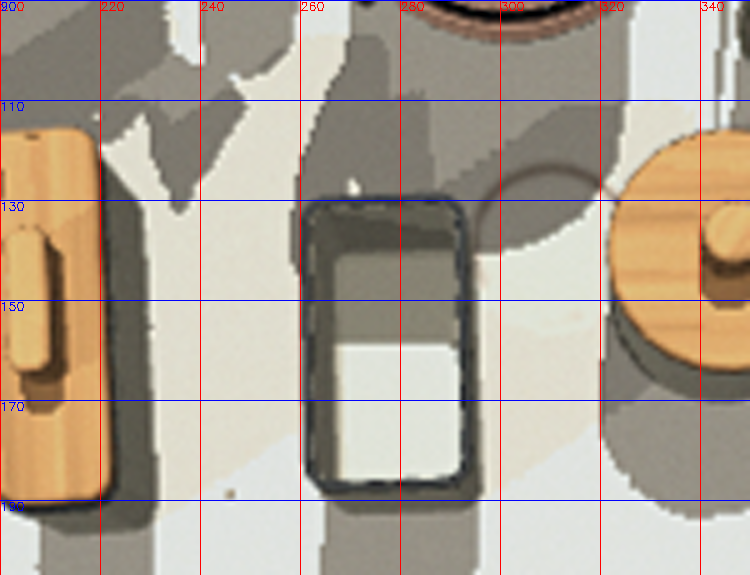

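Emit:
jog_arm:
  motion: "0 -0.11 0.5 0 0 -0.03 0;0 0 0.7 0 0 0 0;0 0 0.6 0 0 0 0;0 0 0 0 0 0 0;0 0 0 0 0 0 1;0 0 0 0 0 0 1;0 0 0 0 0 0 1;0 0 0 0 0 0 1;0 0 0 0 0 0 1;0 0 0 0 0 0 1;0 0 0 0 0 0 1;0 0 0 0 0 0 1"

```text
time: 26.1
ee_pos: [0.6204, -0.2102, 0.142]
tool_rot: [-0.248, 3.131, -0.001]
ft_force: [-1.1, 1.3, 6.1]
opening: 0.222
grip_force: 42.2
```

```bash
python3 -c "
from shot import *
print(fit([(260.5,137),(260.7,160),(261,182),(293.3,137),(293.5,160),(293.7,182),(268,129.2),(286,129.2),(269,188),(286,187.8)],.09,.126,.07,.012))
go(.6203,-.2104,.140,.156)"
```

```text
(array([0.6095, 0.0909, 0.0136]), np.float64(0.0008509938486643762))
pos [ 0.6204 -0.2102  0.142 ] tooly yaw 0.15788060365702988 z [ 0.0011 -0.0004 -1.    ] turn z units 0.021550130496935143 shift units [ 0.0037 -0.0042  0.0402]
```

Emit:
jog_arm:
  motion: "0 0 -0.5 0 0 0 1;0 0 -0.6 0 0 0 1;0 0 -0.6 0 0 0.8 1;0 0 -0.1 0 0 0.86 1;0.2 0.6 0 0 0 0 1;0 0.8 0 0 0 0 1;0 0.8 0 0 0 0 1;0 0.8 0 0 0 0 1;0 0.8 0 0 0 0 1;0 0.8 0 0 0 0 1;0 0.8 0 0 0 0 1;0 0.6 0 0 0 0 1"

```text
time: 27.3
ee_pos: [0.6058, 0.0919, 0.231]
tool_rot: [0.022, -3.141, -0.0]
ft_force: [0.6, 0.0, -0.9]
opening: 0.222
grip_force: 41.2
```

Emit:
jog_arm:
  motion: "0 0 0 0 0 0 1;0 0 0 0 0 0 1"

```text
time: 27.5
ee_pos: [0.6061, 0.0902, 0.2308]
tool_rot: [0.023, -3.141, 0.0]
ft_force: [0.4, -0.5, -1.5]
opening: 0.22
grip_force: 41.3
```

```bash
python3 -c "
from shot import *
go(.6095,.0909,.142,.0136)"
```

```text
pos [0.6061 0.0902 0.2308] tooly yaw 0.014401773552299917 z [-0.0003 -0.0003 -1.    ] turn z units 0.009187648134398282 shift units [-0.0689  0.0137  1.7769]
```

Emit:
jog_arm:
  motion: "-0.06 0.01 0.4 0 0 0 1;0 0 0.6 0 0 0 1;0 0 0.5 0 0 0 1;0 0 0.2 0 0 0 1;0 0 0.1 0 0 0 1;0 0 0.05 0 0 0 1;0 0 0.05 0 0 0 1;0 0 0.05 0 0 0 1;0 0 0 0 0 0 1"

```text
time: 28.4
ee_pos: [0.6093, 0.0903, 0.1337]
tool_rot: [-0.021, 3.141, 0.0]
ft_force: [0.3, 0.5, -0.4]
opening: 0.222
grip_force: 41.2
```

Emit:
jog_arm:
  motion: "0 0 0.04 0 0 0 1;0 0 0.03 0 0 0 1;0 0 0 0 0 0 1"

```text
time: 28.7
ee_pos: [0.6095, 0.0906, 0.1318]
tool_rot: [-0.021, 3.14, 0.001]
ft_force: [-6.4, 1.2, 13.3]
opening: 0.22
grip_force: 43.2
```

Home. Release, go to the square lid on the board.

Emit:
jog_arm:
  motion: "0 0 0 0 0 0 0;0 0 0 0 0 0 0;0 0 0 0 0 0 0;0 0 0 0 0 0 0;0 0 0 0 0 0 0;0 0 -0.5 0 0 0 0;0 0 -0.8 0 0 0 0;0 0 -0.6 0 0 0.15 0;0.6 -0.15 0 0 0 0 0;0.6 -0.2 0 0 0 0 0;0.7 -0.2 0 0 0 0 0;0.7 -0.25 0 0 0 0 0"

```text
time: 29.9
ee_pos: [0.4779, 0.0501, 0.2247]
tool_rot: [0.001, -3.141, 0.0]
ft_force: [0.5, -0.3, 0.5]
opening: 0.996
grip_force: 0.0
```

Emit:
jog_arm:
  motion: "0.7 -0.25 0 0 0 0 0;0.4 -0.15 0 0 0 0 0;0 0 0 0 0 0 0"

```text
time: 30.2
ee_pos: [0.4227, 0.0297, 0.2256]
tool_rot: [0.001, 3.14, -0.0]
ft_force: [-0.2, -0.1, 1.0]
opening: 0.995
grip_force: 0.0
```

```bash
python3 -c "
from shot import *
shot('s5',380,105,90,90,6)
go(.4233,.030,.067,0)"
```

```text
pos [0.4237 0.03   0.2256] tooly yaw -0.0006352797386305071 z [ 0.0018  0.     -1.    ] turn z units -0.007279769566739459 shift units [ 0.0147 -0.0004  3.1713]
```

View pics/s5.png

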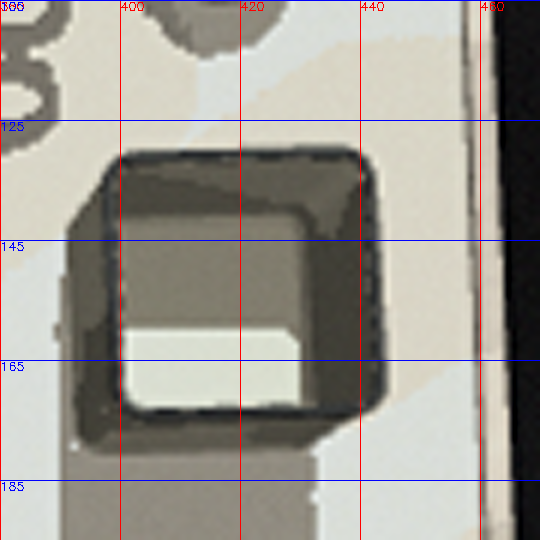

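Emit:
jog_arm:
  motion: "0 0 0.6 0 0 0 0;0 0 0.9 0 0 0 0;0 0 0.9 0 0 0 0;0 0 0.6 0 0 0 0;0 0 0.15 0 0 0 0;0 0 0 0 0 0 1;0 0 0 0 0 0 1;0 0 0 0 0 0 1;0 0 0 0 0 0 1;0 0 0 0 0 0 1;0 0 0 0 0 0 1;0 0 0 0 0 0 1"

```text
time: 31.45
ee_pos: [0.4249, 0.0303, 0.0688]
tool_rot: [-0.0, 3.14, 0.0]
ft_force: [-1.0, 1.4, 6.0]
opening: 0.269
grip_force: 40.1
```

Emit:
jog_arm:
  motion: "0 0 -0.5 0 0 0 1;0 0 -0.9 0 0 0 1;0 0 -0.9 0 0 0 1;0 0 -0.9 0 0 0 1;-0.4 -0.5 0 0 0 0 1;-0.5 -0.6 0 0 0 0 1;-0.5 -0.6 0 0 0 0 1;-0.5 -0.6 0 0 0 0 1;-0.5 -0.6 0 0 0 0 1;-0.5 -0.6 0 0 0 0 1;-0.5 -0.6 0 0 0 0 1;-0.4 -0.6 0 0 0 0 1"

```text
time: 32.65
ee_pos: [0.6153, -0.2061, 0.2277]
tool_rot: [0.0, 3.141, 0.0]
ft_force: [0.6, 0.8, -0.4]
opening: 0.272
grip_force: 39.6
```

Emit:
jog_arm:
  motion: "0 0 0 0 0 0 1;0 0 0 0 0 0 1"

```text
time: 32.85
ee_pos: [0.6143, -0.2051, 0.2273]
tool_rot: [-0.001, -3.141, -0.001]
ft_force: [0.4, 0.3, -0.9]
opening: 0.272
grip_force: 39.7
```

```bash
python3 -c "
from shot import *
f=fit([(397.3,140),(398.2,155),(399,167),(442.2,140),(443.2,155),(444,167),(405,130.2),(420,129.8),(436,129.4),(408,174.5),(420,174.3),(436,173.7)],.09,.096,.096,.012)
print(f); x,y,a=f[0]
go(x,y,.142,a)"
```

```text
(array([ 0.6218, -0.2119,  0.0261]), np.float64(0.0009400211182180006))
pos [ 0.6143 -0.2051  0.2273] tooly yaw -0.0008371688221905738 z [-0.0006  0.0004 -1.    ] turn z units -0.30819405958724655 shift units [-0.148  -0.1409  1.7049]
```

Emit:
jog_arm:
  motion: "-0.2 -0.14 0.3 0 0 -0.31 1;0 0 0.6 0 0 0 1;0 0 0.5 0 0 0 1;0 0 0.2 0 0 0 1;0 0 0.1 0 0 0 1;0 0 0.05 0 0 0 1;0 0 0.05 0 0 0 1;0 0 0.05 0 0 0 1;0 0 0 0 0 0 1"

```text
time: 33.75
ee_pos: [0.6243, -0.2117, 0.1353]
tool_rot: [-0.043, 3.141, -0.0]
ft_force: [1.3, -0.2, -1.7]
opening: 0.268
grip_force: 39.7
```

Emit:
jog_arm:
  motion: "0 0 0.03 0 0 0 1;0 0 0.03 0 0 0 1;0 0 0 0 0 0 1"

```text
time: 34.05
ee_pos: [0.6244, -0.2118, 0.1328]
tool_rot: [-0.042, 3.141, -0.0]
ft_force: [-2.0, 1.5, 6.2]
opening: 0.267
grip_force: 40.4
```

Contact at home height. Release, retreat clear and check all four.

Emit:
jog_arm:
  motion: "0 0 0.02 0 0 0 1;0 0 0 0 0 0 0;0 0 0 0 0 0 0;0 0 0 0 0 0 0;0 0 0 0 0 0 0;0 0 0 0 0 0 0;0 0 -0.5 0 0 0 0;0 0 -0.8 0 0 0 0;0 0 -0.8 0 0 0 0;0.5 0 -0.4 0 0 0 0;0.7 0 0 0 0 0 0;0.7 0 0 0 0 0 0"

```text
time: 35.25
ee_pos: [0.5284, -0.2142, 0.2565]
tool_rot: [-0.043, 3.141, -0.001]
ft_force: [-0.3, -0.0, -0.3]
opening: 0.997
grip_force: 0.0
```

Emit:
jog_arm:
  motion: "0.7 -0.4 0 0 0 0 0;0.7 -0.6 0 0 0 0 0;0.7 -0.6 0 0 0 0 0;0.5 -0.6 0 0 0 0 0;0 0 0 0 0 0 0;0 0 0 0 0 0 0"

```text
time: 35.85
ee_pos: [0.4019, -0.3282, 0.2561]
tool_rot: [-0.04, 3.141, 0.0]
ft_force: [0.3, -0.9, 0.5]
opening: 1.002
grip_force: 0.0
```

```bash
python3 -c "
from shot import *
shot('s6',180,100,280,110,2)
shot('s7',270,110,200,200,2,'side')
a=cv2.imread('pics/s6.png');b=cv2.imread('pics/s7.png')
cv2.imwrite('pics/s8.png',cv2.vconcat([cv2.copyMakeBorder(a,0,0,0,800-a.shape[1],0),cv2.copyMakeBorder(b[:380],0,0,0,800-b.shape[1],0)]))"
```

```text
(no output)
```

View pics/s8.png

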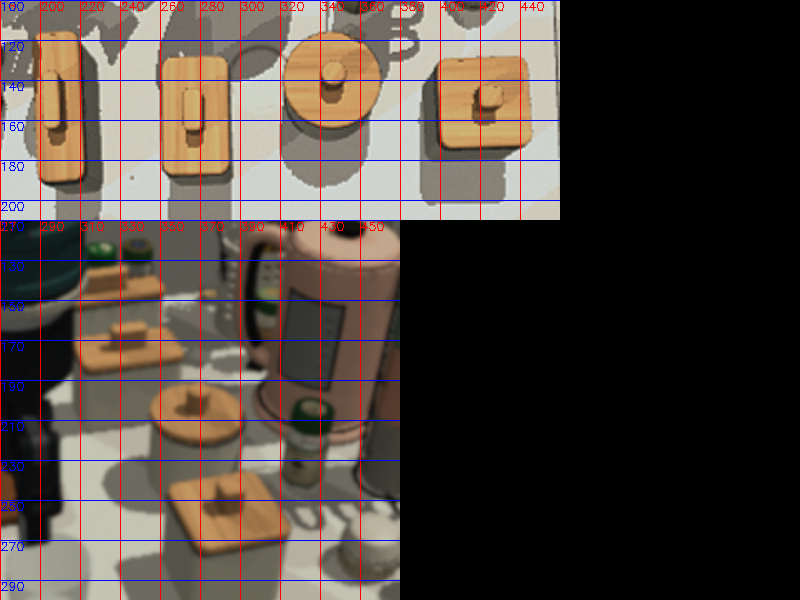

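All four lids lie flush with their canister outlines (centres near pixels (209,154), (277,158), (346,140), (420,151)), and no rim is showing. Handing in.

```bash
python3 -c "
from bench import bot
print(bot.hand_in())"
```

```text
the job is handed in; nothing more can be done
None
```

I put all four lids on their matching canisters and handed the job in at about 36 s; in the last pictures they all look flat and fully home, but no verdict came back.

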